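# Pack the burner into the fondue pot and lock the lid down

## Task

Put the fondue set away: stand the steel burner upright on the floor of the red pot, then put the lid on and turn it until its lugs drop through the gaps of the steel collar and it lies flat and fully home, then swing the steel clamp over and press it down onto the lid. Set burner and lid down rather than dropping them, and leave everything else on the table where it stands.

Things in the scene. Friction and masses are not known exactly. Their poses are not given: they have to be found in the camera images.
- pot: Red fondue pot, 196 mm across, on a dark cast-iron stand; one heavy unit fixed to the table. Origin: on the table under the pot's centre, z up; its yaw varies. Inner floor 58 mm above the origin. Short red ears at its +x and -x sides reach 119 mm from the axis; the clamp's bracket at its -y side reaches 145 mm from the axis and 189 mm up.
- pot_floor (a point): Centre of the pot's inner floor (radius about 75 mm), 58 mm above the table, axes as the pot's. The burner is to stand here, well clear of the wall.
- collar_top (a point): Centre of the flat grey steel collar on the rim, at its top face, 160 mm above the table; axes as the pot's. Inner radius 70, outer 96, 13 mm thick; it does not turn. It has four equal gaps 90 degrees apart, each about 36 mm wide. The angle of the gaps differs every time, is not the pot's yaw and is not told: see it from above or feel it with the lid.
- burner: Steel burner, 72 mm across and 48 mm high, with a black upright cylindrical regulator knob on top to hold it by: 28 mm across, from 52 to 85 mm above the burner's underside. Total height 85 mm, mass 0.2 to 0.4 kg. Origin: centre of the underside, z up. Loose.
- lid: Red lid, disc 188 mm across, from 9 to 17 mm above the origin; loose, 0.35 to 0.6 kg. Origin: centre, at the underside of its four lugs, z up. The lugs (22 mm along the rim, 12 mm radially, 9 mm tall, centred 81 mm from the axis) point down at the lid's +x, -x, +y, -y; white marks on top show where. Origin 160 mm above the table while it rides on the collar, 151 mm when home.
- lid_handle (a point): Centre of the lid's light wooden bar handle, 45 mm above the lid's origin, axes as the lid's. Bar 60 mm long along x, 20 mm wide along y, 26 mm high. The lid drops home 9 mm when a turn (at most 90 degrees) brings the lugs over the gaps; play about 5 mm to each side, 0.06 rad if centred. Turned in loosely closed jaws (1 mm play each side) it drops by its own weight; off-centre it can catch tilted.
- clamp (a joint): Angle of the clamp's steel lever: 0 when it lies level on a lid that is home, growing as it opens; 1.57 upright; starts at 1.75 to 2.15, leaning outward away from the pot. Stiff hinge, stays where it is left: about 0.25 N m to move, 3 to 5 N near its tip; move it slowly. On a lid that is not home it stops at about 0.12 or more.
- clamp_hinge (a point): The clamp's hinge axis, 178 mm above the table, 128 mm from the pot's axis at the pot's -y side; axes as the pot's: the hinge runs along x, the closed lever points to +y (to the pot's axis).
- clamp_tip (a point): Free end of the clamp's lever, on its centre line, 85 mm from the hinge axis. The lever is 24 mm wide and 10 mm thick, with a 6 mm rubber pad underneath near its end. Closed, its top is 183 mm above the table and its end 43 mm from the pot's axis, clear of the lid's handle.
- saucer: White porcelain saucer, 124 mm across. Loose bystander, origin at the centre of its underside; leave it where it is.
- fork_sleeve: Grey hard silicone sleeve with six forks, 60 by 210 mm, 30 mm high, lying. Loose bystander, origin at the centre of its underside; leave it where it is.
- pepper_mill: Dark wood pepper mill, 125 mm tall. Loose bystander, origin at the centre of its underside; leave it where it is.
- spice_jar: Amber spice jar, 100 mm tall. Loose bystander, origin at the centre of its underside; leave it where it is.
Things that resemble listed ones, but are neither listed nor needed, are in the scene too. Leave any blue or pink look-alike of the burner alone. There is more than one size of the lid; the job needs the larger.

How it is judged:
On the way, in this order (a step that is already met when the one before it is completed fails the run):
1. the burner stands upright on the pot's floor, let go (horizontal distance between burner and pot_floor below 0.042 m and z of burner in the frame of pot_floor between -0.005 and 0.006 m and angle between burner's own z axis and vertical below 0.1 rad and contact force between the fingers and burner below 0.1 N and linear speed of burner below 0.03 m/s), for 0.2 s.
2. the lid is home: flat, centred, lugs down in the gaps (horizontal distance between lid and pot below 0.008 m and z of lid in the frame of pot between 0.146 and 0.154 m and angle between lid's own z axis and vertical below 0.035 rad), for 0.2 s.
3. the clamp is down on the lid (all of step 2 and value of joint clamp below 0.08 rad), for 0.2 s.
At the end, for the whole second after the job is handed in: The burner stands upright (within 0.1 rad) on the pot's floor, within 42 mm of its centre; the lid is home on the pot (within 3 mm of its seated height, 8 mm of centre, level within 0.035 rad) and at rest; the clamp is closed to within 0.08 rad (all of step 3 and horizontal distance between burner and pot_floor below 0.042 m and z of burner in the frame of pot_floor between -0.005 and 0.006 m and angle between burner's own z axis and vertical below 0.1 rad and linear speed of lid below 0.02 m/s); the robot touches nothing.
It fails at once if another thing on the table moved more than 30 mm (distance of any of saucer, fork_sleeve, pepper_mill, spice_jar from where it was at the start of the episode above 0.03 m).
It fails at once if lid dropped (falling fast while not held) (contact force between the fingers and lid below 0.05 N and linear speed of lid above 0.7 m/s).
It fails at once if burner dropped (falling fast while not held) (contact force between the fingers and burner below 0.05 N and linear speed of burner above 0.7 m/s).
It also fails if it takes over 72 s, if anything falls off the work surface, if the arm or the gripper's body presses on something with over 40 N, if the wrist force passes 120 N, or if a joint passes its speed limit or range.

## Robot

A 6-joint arm with a two-finger parallel gripper is mounted at the origin on the work surface. World frame = base frame: x ahead of the robot, y to its left, z up, the work surface at z = 0. Lengths are in m, angles in rad, forces in N, time in s.
With the tool pointing down it reaches from about 0.35 to 0.975 m from the base axis. Payload 4.9 kg.
Tool frame: the origin (TCP) lies midway between the tips of the shut fingers; the grasp point (between the pads) lies 19 mm behind it; z points along the fingers, y is the line along which they close (so a half turn about z gives the same grasp; the last joint's range is limited). The gripper opens to 85 mm and grips with 20 to 120 N. Pads are 22 mm wide; open, the fingers measure 114 mm over their backs; the gripper's body (76 mm by 85 mm) begins 54 mm behind the grasp point. The pads swing forward as they close: fully open they stand 13 mm farther back than shut.
Start: joints at [-1.274, 0.053, 1.613, -0, 1.476, -0.119], TCP at [0.252, -0.572, 0.231] pointing down, gripper open.
Joint ranges: [-3.01, 3.01], [-1.01, 2.22], [0.06, 2.58], [-1.02, 4.17], [0.09, 2.62], [-3.14, 3.14]. Speed limits (rad/s): [2.57, 2.57, 3.14, 3.14, 3.14, 3.14].

## Interface

Orientations are given as a rotation vector (axis times angle).
In Python, from station import telemetry, optics, ctrl gives the robot as it stands.
- The arm moves only by the shell command python3 -m pendant 'ROWS' [FORCE]. ROWS is JSON, one flat list of numbers, 7 for each row, row after row: the turn, a rotation vector about the tool's x, y, z as a fraction of full scale, then the shift along the tool's x, y, z as a fraction of full scale, then the opening, from 0 (shut) to 1 (fully open). In form: [ax, ay, az, tx, ty, tz, fingers, ax, ay, az, tx, ty, tz, fingers, ...]. A call has 1 to 12 rows; each row is the pose to reach, as a shift and turn from the pose commanded when the call began, along the tool's axes at that moment; what a row does not reach only later rows make up. Full scale, the value 1, is 300 mm for a shift and 30 degrees for a turn. A row lasts 1/8 s, in which the tool goes at most 62.5 mm and 10.7 degrees, less where a joint would pass 70% of its speed; a pose out of reach is approached as far as the arm can. A call with a number of a shift or a turn outside -1 to 1 is refused whole. A call with a gripper value outside its range is refused whole. The fingers move at their own pace and stop on an object; FORCE is the grip in N (left out, the last holds). Time passes only in rows, so rows that repeat a pose let the fingers close. It gives the time, the measured TCP pose, the force, the opening and the grip force at its end, in the units of the state.
- telemetry.get_obs(): the state, without advancing time (a new reading comes with each control period).
- optics.get_image(name): name is "scene" or "top" or "wrist"; returns a dict with "image" (480x640x3 uint8, red, green, blue), "depth" (480x640 float32, m along the optical axis (not along the pixel's ray), 0 where there is no reading), "fx", "fy", "cx", "cy" (pixels), "dist_coeffs" ([k1, k2, p1, p2, k3] as OpenCV has them; the pictures are not rectified), "rvec" (rotation vector, rad) and "tvec" (3), from world to camera coordinates, as OpenCV has them. Camera axes: x right, y down, z forward; pixel columns grow to the right and rows downward; lengths in m; the calibration is good to about 2 mm. A picture is of the moment at which its call begins.
- ctrl.finish_job(): hands the job in; it is judged then, once.
The state is a dict: "t": time; "q": joint angles; "dq": joint speeds; "effort": joint torques, N m; "tool_pos": TCP position; "tool_rot": TCP orientation; "contact_force": force on the tool from outside, world axes, zero at the start; "wrist_torque": the same for the moment, N m; "opening": finger opening in m; "grip_force": force on a finger pad.
Only numpy, scipy, OpenCV 4.12 (cv2) and the standard library are available. Lean on these libraries where they do the work, as an engineer would, in place of code of your own. Each camera call takes 0.05 s, during which the arm holds its last target. There are 200 camera calls.

## Working session

There is one attempt and no reset: what is moved stays moved. The work goes in short steps, Python scripts to look and compute and a shell command to move; the robot and the scene stay as the last step left them, time stands still between calls to the robot, and variables do not carry over. Pictures are saved under pics/ and viewed, at most 10 in all, crops included, and the job is handed in when it is done.

```bash
mkdir -p pics; ls; python3 - <<'E'
from station import telemetry, optics
import cv2,numpy as np
o=telemetry.get_obs();print(o)
for n in ["top","scene"]:
    d=optics.get_image(n);cv2.imwrite(f"pics/{n}0.png",d["image"][:,:,::-1]);np.savez(f"{n}0.npz",**d)
    print(n,d["fx"],d["cx"],d["cy"],d["dist_coeffs"],d["rvec"],d["tvec"])
E
```

```text
pics
{'t': 0.0, 'q': array([-1.27402222e+00,  5.33449129e-02,  1.61429744e+00,  1.73246930e-05,
        1.47597346e+00, -1.19030477e-01]), 'dq': array([-0.00076296, -0.00183837, -0.00191345, -0.00064189, -0.00030468,
        0.00281464]), 'effort': array([-5.16145592e-04, -3.93677616e+01, -3.70179427e+01, -1.20151499e-04,
        7.04472026e-03,  8.56288693e-06]), 'tool_pos': array([ 0.25225963, -0.57115658,  0.23006836]), 'tool_rot': array([-3.07196901e+00, -6.48030477e-01,  2.54914775e-04]), 'contact_force': array([-0.50241747, -0.6090805 , -0.11580716]), 'wrist_torque': array([-0.04319457,  0.01520418, -0.01780619]), 'grip_force': 0.0, 'opening': 0.08518083856333412}
top 539.188630855171 326.61292829886133 242.76240868401942 [-0.08639282  0.          0.          0.          0.        ] [ 2.23413688 -2.17609991  0.08865105] [-0.02996138  0.48224794  1.4165692 ]
scene 541.1368201858818 319.0171676912348 236.816886707909 [-0.11593056  0.          0.          0.          0.        ] [ 0.64927812  2.57433278 -1.20095673] [ 0.40423619 -0.05530794  1.75597041]
```

View pics/top0.png

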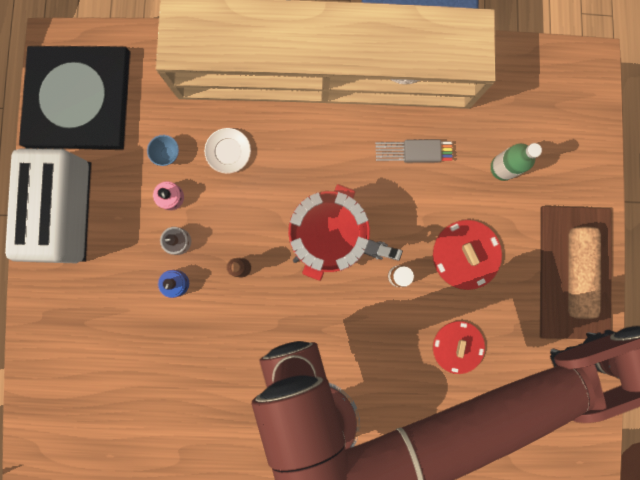

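View pics/scene0.png

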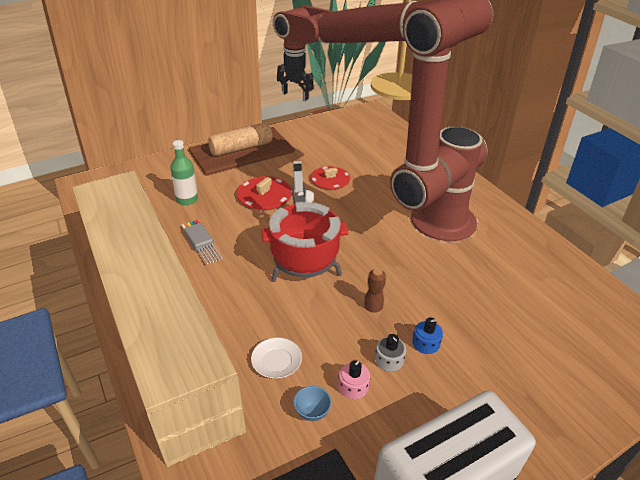

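```bash
cat > h.py <<'E'
import numpy as np,cv2
from scipy.spatial.transform import Rotation as R
from scipy.optimize import least_squares
def cloud(d):
    h,w=d["depth"].shape
    K=np.array([[d["fx"],0,d["cx"]],[0,d["fy"],d["cy"]],[0,0,1.]],float)
    u,v=np.meshgrid(np.arange(w),np.arange(h))
    p=cv2.undistortPoints(np.stack([u,v],-1).reshape(-1,1,2).astype(float),K,d["dist_coeffs"]).reshape(h,w,2)
    z=d["depth"].astype(float)
    c=np.dstack([p*z[...,None],z])
    Rm=cv2.Rodrigues(np.array(d["rvec"],float))[0]
    P=(c-np.array(d["tvec"],float).ravel())@Rm
    P[z==0]=np.nan
    return P
def circ(xy,r=None):
    c0=xy.mean(0)
    f=lambda p:np.hypot(*(xy-p[:2]).T)-(p[2] if r is None else r)
    s=least_squares(f,[*c0,.05],loss="soft_l1",f_scale=.002);return s.x
E
python3 - <<'E'
from h import *
d=dict(np.load("top0.npz"));P=cloud(d);I=d["image"].astype(int)
np.set_printoptions(precision=4,suppress=True)
def box(u0,u1,v0,v1):
    return P[v0:v1,u0:u1].reshape(-1,3),I[v0:v1,u0:u1].reshape(-1,3)
# burner
p,c=box(150,200,222,260);m=p[:,2]>.078;print("knob",m.sum(),np.nanmean(p[m],0),p[m].min(0),p[m].max(0))
m=(p[:,2]>.04)&(p[:,2]<.055);print("body mid",(p[m].min(0)+p[m].max(0))/2,p[m].max(0)-p[m].min(0),np.nanmedian(p[m,2]))
# lid
p,c=box(425,510,212,296);red=(c[:,0]>110)&(c[:,1]<70)&(p[:,2]<.03)&(p[:,2]>.01)
print("lid z",np.nanmedian(p[red,2]))
wh=(c.min(1)>170)&(p[:,2]<.03)
disc=(red|wh)
h=cv2.convexHull(p[disc][:,:2].astype(np.float32)).reshape(-1,2);C=circ(h);print("lid",C)
for name,m in [("wh",wh)]:
    q=p[m][:,:2]-C[:2];a=np.arctan2(q[:,1],q[:,0]);print("white n",m.sum(),"yaw mod90",np.angle(np.exp(4j*a).mean())/4*57.3, np.hypot(*q.T).mean())
hd=p[:,2]>.05;print("handle",hd.sum(),np.median(p[hd],0),cv2.minAreaRect(p[hd][:,:2].astype(np.float32)))
# pot collar
p,c=box(275,425,175,290);g=(abs(p[:,2]-.16)<.006);print("collar n",g.sum(),np.median(p[g,2]))
sel=g&(np.ptp(c,axis=1)<30)
h=cv2.convexHull(p[sel][:,:2].astype(np.float32)).reshape(-1,2)
q=p[sel][:,:2];
c0=np.array([.0,.0]);C=circ(h);
f=lambda s:np.clip(np.hypot(*(q-s).T)-.096,0,None)+np.clip(.070-np.hypot(*(q-s).T),0,None)
keep=np.hypot(*(q-C[:2]).T)<.105;q=q[keep]
s=least_squares(f,C[:2]).x;print("pot",C,s)
h=cv2.convexHull(q.astype(np.float32)).reshape(-1,2);print(circ(h))
C=s
r=p[:,:2]-C;rad=np.hypot(*r.T);an=np.arctan2(r[:,1],r[:,0])
low=(rad>.076)&(rad<.091)&(p[:,2]<.153)
print("gap mod90",np.angle(np.exp(4j*an[low]).mean())/4*57.3,abs(np.exp(4j*an[low]).mean()))
hh,_=np.histogram(an[low]*57.3,np.arange(-180,181,5));ht,_=np.histogram(an[(rad>.076)&(rad<.091)]*57.3,np.arange(-180,181,5));print((hh/ht*9).astype(int))
ear=(rad>.105)&(rad<.12)&(p[:,2]>.08)&(c[:,0]>110)&(c[:,1]<70);print("ear",np.degrees(np.angle(np.exp(2j*an[ear]).mean())/2),ear.sum(),np.median(p[ear,2]))
cl=(p[:,2]>.172)&(rad>.09);print("clamp",p[cl].min(0),p[cl].max(0),cl.sum(),np.degrees(np.median(an[cl])))
t=p[cl];t=t[t[:,2]>.2];print(t[np.argsort(-t[:,2])][:5],rad[cl].max())
p,c=box(385,420,260,290);m=p[:,2]>.09;print("jar",p[m].mean(0))
E
```

```text
knob 103 [0.4777 0.3806 0.0848] [0.4647 0.3677 0.0784] [0.4909 0.3964 0.0919]
body mid [0.4776 0.3786 0.0477] [0.0681 0.0696 0.0146] 0.050296818786449954
lid z 0.017662497609817637
lid [ 0.4615 -0.3947  0.0928]
white n 65 yaw mod90 26.981966538220625 0.08179658581954984
handle 180 [ 0.4612 -0.3931  0.0579] ((0.4621885120868683, -0.39339959621429443), (0.05958198010921478, 0.020718054845929146), 26.566682815551758)
collar n 1964 0.16045397609344808
pot [ 0.5024 -0.0199  0.0949] [ 0.502  -0.0225]
[ 0.5024 -0.02    0.0949]
gap mod90 2.717281024908437 0.5096322792357554
[9 7 5 1 0 0 0 0 0 0 0 0 1 0 0 0 5 7 7 7 8 6 1 0 0 1 1 1 2 2 2 2 2 2 4 9 9
 9 9 5 2 2 2 2 2 2 2 2 2 1 1 4 9 9 9 9 0 0 0 0 0 0 0 0 0 0 0 0 0 5 8 9]
ear -22.115823379710374 133 0.13498859273961156
clamp [ 0.4376 -0.1796  0.1727] [ 0.4806 -0.1219  0.2602] 314 -110.01926373446797
[[ 0.4398 -0.1716  0.2602]
 [ 0.442  -0.1673  0.2587]
 [ 0.4553 -0.1715  0.2585]
 [ 0.4528 -0.1605  0.2584]
 [ 0.4575 -0.1694  0.2575]] 0.16395492584776128
jar [ 0.4007 -0.2087  0.1003]
```

```bash
cat > go.py <<'E'
# usage: go.py x y z [tool-y angle deg, mod 180]  -> fractions for the rows (turn about z may need several calls)
import sys;from h import *
from station import telemetry
o=telemetry.get_obs();T=R.from_rotvec(o["tool_rot"]);M=T.as_matrix()
a=[float(s) for s in sys.argv[1:]]
ya=np.degrees(np.arctan2(M[1,1],M[0,1]))
dy=0 if len(a)<4 else (a[3]-ya+90)%180-90
# level target: z down, tool y at ya+dy
t=np.radians(ya+dy);Y=np.array([np.cos(t),np.sin(t),0]);Z=np.array([0,0,-1.]);G=np.c_[np.cross(Y,Z),Y,Z]
rv=R.from_matrix(M.T@G).as_rotvec()
print("t",round(o["t"],2),"pos",o["tool_pos"].round(4),"yAng",ya.round(2),"q",o["q"].round(2),"F",o["contact_force"].round(1),"open",o["opening"].round(4),"grip",round(o["grip_force"],1))
print("turn",(np.degrees(rv)/30).round(4),"shift",(M.T@(np.array(a[:3])-o["tool_pos"])/.3).round(4))
E
python3 go.py .40 -.33 .38 90; python3 go.py .478 .379 .16 90
```

```text
Traceback (most recent call last):
  File "go.py", line 11, in <module>
    print("t",round(o["t"],2),"pos",o["tool_pos"].round(4),"yAng",ya.round(2),"q",o["q"].round(2),"F",o["contact_force"].round(1),"open",o["opening"].round(4),"grip",round(o["grip_force"],1))
                                                                                                                                         ^^^^^^^^^^^^^^^^^^
AttributeError: 'float' object has no attribute 'round'
Traceback (most recent call last):
  File "go.py", line 11, in <module>
    print("t",round(o["t"],2),"pos",o["tool_pos"].round(4),"yAng",ya.round(2),"q",o["q"].round(2),"F",o["contact_force"].round(1),"open",o["opening"].round(4),"grip",round(o["grip_force"],1))
                                                                                                                                         ^^^^^^^^^^^^^^^^^^
AttributeError: 'float' object has no attribute 'round'
```

```bash
sed -i 's/o\["opening"\].round(4)/round(float(o["opening"]),4)/' go.py
python3 go.py .42 -.33 .38 90; python3 go.py .478 .379 .16 90
```

```text
t 0.1 pos [ 0.2523 -0.5712  0.2302] yAng -66.18 q [-1.27  0.05  1.61  0.    1.48 -0.12] F [-0.1 -0.7  0. ] open 0.0856 grip 0.0
turn [-3.600e-03  2.000e-04  7.941e-01] shift [ 0.8363 -0.5106 -0.4983]
t 0.1 pos [ 0.2523 -0.5712  0.2302] yAng -66.18 q [-1.27  0.05  1.61  0.    1.48 -0.12] F [-0.1 -0.7  0. ] open 0.0856 grip 0.0
turn [-3.600e-03  2.000e-04  7.941e-01] shift [ 1.9675 -2.5931  0.2393]
```

```bash
python3 -m pendant '[0,0,0.2,0.2,-0.1,-0.3,1, 0,0,0.8,0.836,-0.51,-0.5,1, 0,0,0.8,0.836,-0.51,-0.5,1, 0,0,0.8,0.836,-0.51,-0.5,1, 0,0,0.8,0.836,-0.51,-0.5,1, 0,0,0.8,0.836,-0.51,-0.5,1, 0,0,0.8,0.836,-0.51,-0.5,1, 0,0,0.8,0.836,-0.51,-0.5,1]'; python3 go.py .46 -.04 .38 90
```

```text
t: 1.1
tool_pos: [0.4196, -0.3308, 0.3802]
tool_rot: [-3.141, 0.006, 0.002]
contact_force: [-0.2, 0.1, 0.6]
opening: 0.0856
grip_force: 0.0
t 1.1 pos [ 0.4196 -0.3308  0.3802] yAng -90.2 q [-0.81 -0.21  1.62 -0.    1.74  0.77] F [-0.2  0.1  0.6] open 0.0856 grip 0.0
turn [-0.0014  0.0027 -0.0068] shift [ 0.1313 -0.9698  0.0013]
```

```bash
cat pics/none 2>/dev/null; python3 go.py .47 .2 .3 90
```

```text
t 1.1 pos [ 0.4196 -0.3308  0.3802] yAng -90.2 q [-0.81 -0.21  1.62 -0.    1.74  0.77] F [-0.2  0.1  0.6] open 0.0856 grip 0.0
turn [-0.0014  0.0027 -0.0068] shift [ 0.1622 -1.7697  0.2686]
```

```bash
python3 -m pendant '[0,0,0,0.13,-0.97,0,1, 0,0,0,0.13,-0.97,0,1, 0,0,0,0.13,-0.97,0,1, 0,0,0,0.13,-0.97,0,1, 0,0,0,0.13,-0.97,0,1, 0,0,0,0.13,-0.97,0,1, 0,0,0,0.13,-0.97,0,1]'; python3 - <<'E'
from h import *
from station import optics
d=optics.get_image("wrist");np.savez("w0.npz",**d);cv2.imwrite("pics/w0.png",d["image"][:,:,::-1])
E
python3 go.py .478 .24 .25 90
```

```text
t: 1.98
tool_pos: [0.4598, -0.0408, 0.3805]
tool_rot: [3.141, -0.007, -0.002]
contact_force: [0.3, 0.9, -0.4]
opening: 0.0853
grip_force: 0.0
t 2.02 pos [ 0.4598 -0.041   0.3806] yAng -90.31 q [-0.25 -0.39  1.76 -0.    1.77  1.33] F [0.7 1.2 0.7] open 0.0852 grip 0.0
turn [ 0.0004  0.0025 -0.0102] shift [ 0.0561 -0.9372  0.4351]
```

View pics/w0.png

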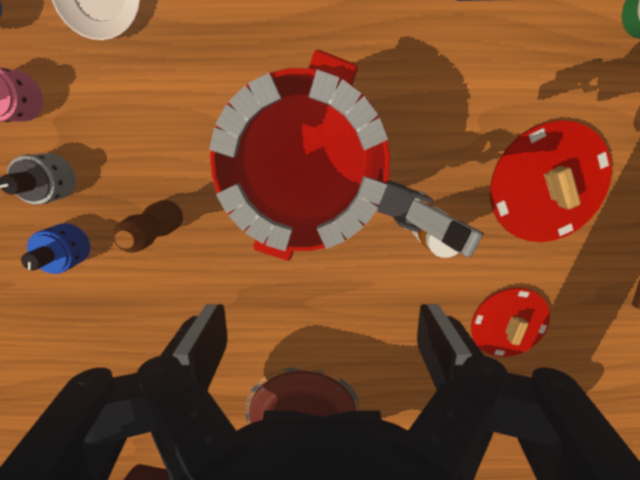

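The wrist view shows the pot at about (300,160), collar gaps near the top, left, bottom and right, and the clamp leaning outward at (445,225), its pad end at (465,238).

```bash
python3 - <<'E'
from h import *
for f in ["w0","top0"]:
    d=dict(np.load(f+".npz"));P=cloud(d);I=d["image"].astype(int)
    p=P.reshape(-1,3);c=I.reshape(-1,3)
    near=np.hypot(p[:,0]-.502,p[:,1]+.021)<.105
    g=near&(abs(p[:,2]-.16)<.005)&(np.ptp(c,axis=1)<35)
    q=p[g][:,:2]
    def cost(s):
        r=np.hypot(*(q-s[:2]).T);return np.r_[np.clip(r-.096,0,None),np.clip(.070-r,0,None)]
    C=least_squares(cost,[.502,-.021]).x
    h=cv2.convexHull(q.astype(np.float32)).reshape(-1,2);print(f,g.sum(),"z",np.median(p[g,2]),"C",C,"hull",circ(h))
    r=q-C;rad=np.hypot(*r.T);a=np.degrees(np.arctan2(r[:,1],r[:,0]))
    k=(rad>.074)&(rad<.092);am=a[k]
    # best phase: fewest collar points within gap wedges (36mm wide parallel gap)
    rr=rad[k]
    ph=np.arange(-45,45,.25);sc=[]
    for x in ph:
        da=(am-x+45)%90-45; sc.append((abs(rr*np.sin(np.radians(da)))<.0165).sum())
    sc=np.array(sc);b=ph[sc<=sc.min()+3];print("gap phase",b.min(),b.max(),sc.min())
    edges=[]
    for k0 in range(4):
        da=(am-90*k0+180)%360-180; s=rr*np.sin(np.radians(da-3)); 
        print(k0*90, "gap edges mm rel 3deg line",round(s[(s>0)&(abs(da)<40)].min()*1e3,1),round(s[(s<0)&(abs(da)<40)].max()*1e3,1))
    rp=p[:,:2]-C;ra=np.hypot(*rp.T);cl=(p[:,2]>.195)&(ra>.1)&(ra<.2)
    t=p[cl];print("clamp pts",cl.sum(),t.min(0),t.max(0),t[t[:,2]>t[:,2].max()-.012].mean(0),np.degrees(np.arctan2(*(t.mean(0)[:2]-C)[::-1])))
    ear=(ra>.1)&(ra<.12)&(abs(p[:,2]-.135)<.02)&(c[:,0]>110)&(c[:,1]<70);an=np.arctan2(rp[ear,1],rp[ear,0]);print("ear",np.degrees(np.angle(np.exp(2j*an).mean())/2))
E
```

```text
w0 8850 z 0.16026407148657346 C [ 0.50264312 -0.02082653] hull [ 0.5032459  -0.01794937  0.09624999]
gap phase 3.0 3.25 80
0 gap edges mm rel 3deg line 18.9 -12.1
90 gap edges mm rel 3deg line 13.8 -16.2
180 gap edges mm rel 3deg line 12.5 -21.4
270 gap edges mm rel 3deg line 19.3 -16.4
clamp pts 1904 [ 0.43668258 -0.17827239  0.19500156] [ 0.46970474 -0.10746867  0.45542971] [ 0.45333893 -0.10940536  0.45184006] -110.22125829200041
ear -18.430219621306744
top0 1486 z 0.1606158673933516 C [ 0.50198499 -0.02244733] hull [ 0.50283269 -0.0201687   0.09551426]
gap phase 2.25 2.5 10
0 gap edges mm rel 3deg line 20.9 -15.0
90 gap edges mm rel 3deg line 13.8 -17.3
180 gap edges mm rel 3deg line 13.2 -22.3
270 gap edges mm rel 3deg line 20.7 -17.6
clamp pts 213 [ 0.43760009 -0.17958242  0.19550212] [ 0.46861235 -0.13907688  0.26021601] [ 0.4502336  -0.16689586  0.25369665] -109.99815171999019
ear -22.19170233738463
```

```bash
python3 -m pendant '[0,0,0,0.06,-0.3,0,1, 0,0,0,0.06,-0.94,0.2,1, 0,0,0,0.06,-0.94,0.43,1, 0,0,0,0.06,-0.94,0.43,1, 0,0,0,0.06,-0.94,0.43,1, 0,0,0,0.06,-0.94,0.43,1, 0,0,0,0.06,-0.94,0.43,1]'; python3 go.py .4775 .379 .14 90;python3 go.py .4775 .379 .053 90
```

```text
t: 2.9
tool_pos: [0.4794, 0.2412, 0.252]
tool_rot: [3.141, -0.007, -0.001]
contact_force: [-0.2, 0.4, 0.4]
opening: 0.0858
grip_force: 0.0
t 2.9 pos [0.4794 0.2412 0.252 ] yAng -90.25 q [ 0.33 -0.17  1.79 -0.    1.52  1.9 ] F [-0.2  0.4  0.4] open 0.0858 grip 0.0
turn [ 0.0019  0.0014 -0.0084] shift [-0.0081 -0.4597  0.3729]
t 2.9 pos [0.4794 0.2412 0.252 ] yAng -90.25 q [ 0.33 -0.17  1.79 -0.    1.52  1.9 ] F [-0.2  0.4  0.4] open 0.0858 grip 0.0
turn [ 0.0019  0.0014 -0.0084] shift [-0.0079 -0.46    0.6629]
```

```bash
python3 -m pendant '[0,0,0,-0.006,-0.2,0.1,1, 0,0,0,-0.006,-0.46,0.25,1, 0,0,0,-0.006,-0.46,0.35,1, 0,0,0,-0.006,-0.46,0.35,1, 0,0,0,-0.006,-0.46,0.35,1, 0,0,0,-0.006,-0.46,0.47,1, 0,0,0,-0.006,-0.46,0.57,1, 0,0,0,-0.006,-0.46,0.66,1, 0,0,0,-0.006,-0.46,0.66,1, 0,0,0,-0.006,-0.46,0.66,0, 0,0,0,-0.006,-0.46,0.66,0, 0,0,0,-0.006,-0.46,0.66,0]' 40; python3 go.py .4775 .379 .053 90
```

```text
t: 4.4
tool_pos: [0.4783, 0.3808, 0.0559]
tool_rot: [-3.14, 0.005, -0.003]
contact_force: [-0.6, 0.2, 0.4]
opening: 0.0323
grip_force: 0.0
t 4.4 pos [0.4783 0.3808 0.0559] yAng -90.18 q [ 0.55  0.19  1.78 -0.    1.18  2.12] F [-0.6  0.2  0.4] open 0.0323 grip 0.0
turn [-0.0025 -0.004  -0.0061] shift [-0.0027  0.006   0.0095]
```

```bash
python3 -m pendant '[0,0,0,0,0.003,0.008,0, 0,0,0,0,0.003,0.008,0, 0,0,0,0,0.003,0.008,0, 0,0,0,0,0.003,-0.05,0, 0,0,0,0,0.003,-0.2,0, 0,0,0,0,0.003,-0.38,0, 0,0,0,0,0.003,-0.55,0, 0,0,0,0,0.003,-0.7,0, 0,0,0,0,0.003,-0.75,0, 0,0,0,0,0.003,-0.75,0]' 50; python3 go.py .5035 .18 .28 90;python3 go.py .5035 -.018 .28 90
```

```text
t: 5.65
tool_pos: [0.4775, 0.3794, 0.2793]
tool_rot: [-3.141, 0.005, -0.001]
contact_force: [-0.0, -0.1, -3.5]
opening: 0.0267
grip_force: 50.0
t 5.65 pos [0.4775 0.3794 0.2793] yAng -90.18 q [ 0.55 -0.01  1.59 -0.    1.55  2.12] F [-0.  -0.1 -3.5] open 0.0267 grip 50.0
turn [-0.0003 -0.0008 -0.0059] shift [ 0.0888  0.6645 -0.0025]
t 5.65 pos [0.4775 0.3794 0.2793] yAng -90.18 q [ 0.55 -0.01  1.59 -0.    1.55  2.12] F [-0.  -0.1 -3.5] open 0.0267 grip 50.0
turn [-0.0003 -0.0008 -0.0059] shift [ 0.0909  1.3245 -0.0027]
```

```bash
python3 -m pendant '[0,0,0,0.02,0.08,0,0, 0,0,0,0.05,0.25,0,0, 0,0,0,0.09,0.42,0,0, 0,0,0,0.09,0.59,0,0, 0,0,0,0.09,0.76,0,0, 0,0,0,0.09,0.9,0,0, 0,0,0,0.09,1,0,0, 0,0,0,0.09,1,0,0]'; python3 -m pendant '[0,0,0,0,0.08,0,0, 0,0,0,0,0.18,0,0, 0,0,0,0,0.27,0,0, 0,0,0,0,0.32,0,0, 0,0,0,0,0.324,0,0, 0,0,0,0,0.324,0,0, 0,0,0,0,0.324,0,0]'; python3 go.py .5035 -.018 .112 90
```

```text
t: 6.65
tool_pos: [0.5022, 0.0777, 0.2756]
tool_rot: [3.141, -0.01, -0.009]
contact_force: [0.5, 0.4, -3.1]
opening: 0.0265
grip_force: 50.4
t: 7.52
tool_pos: [0.5032, -0.017, 0.2792]
tool_rot: [-3.141, 0.003, 0.0]
contact_force: [0.2, 0.1, -3.4]
opening: 0.0261
grip_force: 50.7
t 7.53 pos [ 0.5032 -0.017   0.2792] yAng -90.11 q [-0.18 -0.27  1.83  0.    1.58  1.39] F [ 0.2  0.1 -3.4] open 0.0261 grip 50.7
turn [-0.0007  0.0003 -0.0037] shift [0.001  0.0036 0.5574]
```

```bash
python3 -m pendant '[0,0,0,0,0.003,0.06,0, 0,0,0,0,0.003,0.18,0, 0,0,0,0,0.003,0.3,0, 0,0,0,0,0.003,0.4,0, 0,0,0,0,0.003,0.48,0, 0,0,0,0,0.003,0.53,0, 0,0,0,0,0.003,0.545,0, 0,0,0,0,0.003,0.55,0, 0,0,0,0,0.003,0.555,0, 0,0,0,0,0.003,0.555,0]'; python3 go.py .5035 -.018 .1115 90
```

```text
t: 8.78
tool_pos: [0.5038, -0.0188, 0.1136]
tool_rot: [3.141, -0.005, 0.002]
contact_force: [0.5, 0.5, -2.4]
opening: 0.0268
grip_force: 50.7
t 8.78 pos [ 0.5038 -0.0188  0.1136] yAng -90.17 q [-0.19 -0.14  2.    0.    1.28  1.39] F [ 0.5  0.5 -2.4] open 0.0268 grip 50.7
turn [ 0.0005 -0.0027 -0.0058] shift [-0.0009 -0.0027  0.007 ]
```

```bash
python3 -m pendant '[0,0,0,0,0,0.003,0, 0,0,0,0,0,0.006,0, 0,0,0,0,0,0.009,0, 0,0,0,0,0,0.009,0]'; python3 go.py .5035 -.018 .1115 90
```

```text
t: 9.28
tool_pos: [0.5043, -0.0187, 0.1135]
tool_rot: [3.141, -0.005, 0.003]
contact_force: [-6.1, 2.4, 12.7]
opening: 0.0269
grip_force: 52.3
t 9.28 pos [ 0.5043 -0.0187  0.1135] yAng -90.17 q [-0.18 -0.14  2.    0.    1.28  1.39] F [-6.1  2.4 12.7] open 0.0269 grip 52.3
turn [ 0.0003 -0.0031 -0.0056] shift [-0.0026 -0.0024  0.0067]
```

```bash
python3 -m pendant '[0,0,0,0,0,0.004,0.4, 0,0,0,0,0,0.003,0.6, 0,0,0,0,0,0.003,0.7, 0,0,0,0,0,-0.1,0.7, 0,0,0,0,0,-0.25,0.7, 0,0,0,0,0,-0.42,0.7, 0,0,0,0,0,-0.6,0.7, 0,0,0,0,0,-0.8,0.7, 0,0,0,0,0,-1,0.7, 0,0,0,0,0,-1,0.7]'; python3 - <<'E'
from h import *
from station import optics
d=optics.get_image("top");P=cloud(d)
cv2.imwrite("pics/w1.png",cv2.resize(d["image"][150:310,240:450,::-1],None,fx=3,fy=3))
p=P.reshape(-1,3);r=np.hypot(p[:,0]-.5035,p[:,1]+.018)
m=(r<.06)&(p[:,2]>.13)&(p[:,2]<.15);print(m.sum(),np.nanmean(p[m],0),p[m].max(0))
E
python3 go.py .46 -.25 .39 90
```

```text
t: 10.52
tool_pos: [0.5048, -0.019, 0.4171]
tool_rot: [3.139, -0.005, 0.018]
contact_force: [1.1, -0.6, 0.2]
opening: 0.0599
grip_force: 0.0
36 [ 0.49573978 -0.0162438   0.14231602] [ 0.50371427 -0.00703746  0.1476156 ]
t 10.57 pos [ 0.5041 -0.0189  0.4133] yAng -90.18 q [-0.19 -0.28  1.62  0.    1.79  1.39] F [ 1.  -0.7  0.2] open 0.0597 grip 0.0
turn [ 0.002  -0.0109 -0.006 ] shift [-0.1449  0.7707  0.0775]
```

View pics/w1.png

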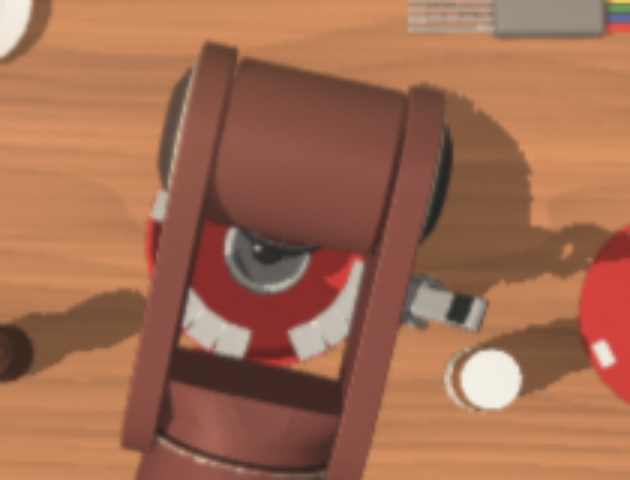

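Burner stands upright near the pot centre (crop pixel (265,260)). Now the lid.

```bash
python3 -m pendant '[0,0,0,-0.03,0.15,0,1, 0,0,-0.2,-0.14,0.35,0,1, 0,0,-0.6,-0.14,0.77,0.07,1, 0,0,-0.9,-0.14,0.95,0.07,1, 0,0,-0.9,-0.14,0.95,0.07,1, 0,0,-0.9,-0.14,0.95,0.07,1, 0,0,-0.9,-0.14,0.95,0.07,1, 0,0,-0.9,-0.14,0.95,0.07,1]'; python3 go.py .4615 -.3937 .13 117;python3 go.py .4615 -.3937 .026 117
```

```text
t: 11.58
tool_pos: [0.4606, -0.3023, 0.3889]
tool_rot: [-3.055, -0.731, -0.0]
contact_force: [0.9, 0.6, -0.4]
opening: 0.0853
grip_force: 0.0
t 11.57 pos [ 0.4606 -0.3023  0.3889] yAng -63.09 q [-0.72 -0.17  1.57  0.    1.74  0.39] F [ 0.9  0.6 -0.4] open 0.0853 grip 0.0
turn [-0.0011 -0.0004 -0.003 ] shift [-0.1354  0.2736  0.8628]
t 11.57 pos [ 0.4606 -0.3023  0.3889] yAng -63.09 q [-0.72 -0.17  1.57  0.    1.74  0.39] F [ 0.9  0.6 -0.4] open 0.0853 grip 0.0
turn [-0.0011 -0.0004 -0.003 ] shift [-0.1354  0.2737  1.2095]
```

```bash
python3 -m pendant '[0,0,0,-0.135,0.27,0.15,1, 0,0,0,-0.135,0.274,0.35,1, 0,0,0,-0.135,0.274,0.55,1, 0,0,0,-0.135,0.274,0.72,1, 0,0,0,-0.135,0.274,0.83,1, 0,0,0,-0.135,0.274,0.86,1, 0,0,0,-0.135,0.274,0.86,1]'; python3 - <<'E'
from h import *
from station import optics
d=optics.get_image("wrist");P=cloud(d);p=P.reshape(-1,3);c=d["image"].reshape(-1,3).astype(int)
m=(abs(p[:,2]-.058)<.006)&(np.hypot(p[:,0]-.4615,p[:,1]+.394)<.045)&(c[:,0]>c[:,2]+25)
q=p[m];print(m.sum(),np.median(q,0),cv2.minAreaRect(q[:,:2].astype(np.float32)))
E
python3 go.py .4615 -.3937 .026 117
```

```text
t: 12.45
tool_pos: [0.4622, -0.3949, 0.1324]
tool_rot: [3.054, 0.73, 0.001]
contact_force: [-0.1, -0.6, 0.0]
opening: 0.0854
grip_force: 0.0
2308 [ 0.46490254 -0.3915607   0.0579169 ] ((0.4624459147453308, -0.39255234599113464), (0.05965201184153557, 0.020022468641400337), 27.57185935974121)
t 12.5 pos [ 0.4627 -0.3956  0.1337] yAng -63.12 q [-0.83  0.09  1.74  0.    1.31  0.27] F [ 1.2 -0.8  0.8] open 0.0855 grip 0.0
turn [ 0.007  -0.002  -0.0039] shift [-0.0009 -0.0089  0.3589]
```

```bash
python3 -m pendant '[0,0,0,0.003,-0.006,0.1,1, 0,0,0,0.003,-0.006,0.2,1, 0,0,0,0.003,-0.006,0.29,1, 0,0,0,0.003,-0.006,0.34,1, 0,0,0,0.003,-0.006,0.354,1, 0,0,0,0.003,-0.006,0.354,0.4, 0,0,0,0.003,-0.006,0.354,0, 0,0,0,0.003,-0.006,0.354,0, 0,0,0,0.003,-0.006,0.354,0, 0,0,0,0.003,-0.006,0.354,0, 0,0,0,0.003,-0.006,0.354,0]' 70; python3 go.py .462 -.393 .36 117
```

```text
t: 13.88
tool_pos: [0.4617, -0.3936, 0.0257]
tool_rot: [3.055, 0.729, 0.001]
contact_force: [0.1, 0.7, 4.9]
opening: 0.0189
grip_force: 69.6
t 13.88 pos [ 0.4617 -0.3936  0.0257] yAng -63.17 q [-0.83  0.22  1.8   0.    1.12  0.27] F [0.1 0.7 4.9] open 0.0189 grip 69.6
turn [ 0.0018 -0.0006 -0.0058] shift [ 2.1000e-03 -1.0000e-04 -1.1144e+00]
```

```bash
python3 -m pendant '[0,0,0,0,0,-0.03,0, 0,0,0,0,0,-0.12,0, 0,0,0,0,0,-0.27,0, 0,0,0,0,0,-0.44,0, 0,0,0,0,0,-0.61,0, 0,0,0,0,0,-0.78,0, 0,0,0,0,0,-0.92,0, 0,0,0,0,0,-1,0, 0,0,0,0,0,-1,0, 0,0,0,0,0,-1,0]'; python3 go.py .49 -.15 .34 103;python3 go.py .5035 -.018 .34 103
```

```text
t: 15.12
tool_pos: [0.4607, -0.3926, 0.3223]
tool_rot: [-3.053, -0.728, 0.003]
contact_force: [-0.5, 0.3, -4.4]
opening: 0.0196
grip_force: 69.1
t 15.12 pos [ 0.4607 -0.3926  0.3223] yAng -63.18 q [-0.83 -0.03  1.55 -0.    1.63  0.27] F [-0.5  0.3 -4.4] open 0.0196 grip 69.1
turn [-0.0068  0.003   0.4607] shift [ 0.452  -0.6776 -0.0571]
t 15.12 pos [ 0.4607 -0.3926  0.3223] yAng -63.18 q [-0.83 -0.03  1.55 -0.    1.63  0.27] F [-0.5  0.3 -4.4] open 0.0196 grip 69.1
turn [-0.0068  0.003   0.4607] shift [ 0.6907 -1.05   -0.056 ]
```

```bash
python3 -m pendant '[0,0,0,0,0,-0.06,0, 0,0,0,0.05,-0.08,-0.06,0, 0,0,0.1,0.14,-0.21,-0.06,0, 0,0,0.2,0.23,-0.35,-0.06,0, 0,0,0.3,0.32,-0.49,-0.06,0, 0,0,0.4,0.41,-0.63,-0.06,0, 0,0,0.46,0.5,-0.77,-0.06,0, 0,0,0.46,0.58,-0.89,-0.06,0, 0,0,0.46,0.63,-0.96,-0.06,0, 0,0,0.46,0.65,-0.99,-0.06,0, 0,0,0.46,0.65,-0.99,-0.06,0]'; python3 go.py .5035 -.018 .34 103
python3 - <<'E'
from h import *
from station import optics
d=optics.get_image("wrist");cv2.imwrite("pics/w2.png",d["image"][:,:,::-1])
E
```

```text
t: 16.5
tool_pos: [0.5013, -0.0402, 0.3429]
tool_rot: [3.121, 0.357, -0.001]
contact_force: [-0.6, -0.6, -4.0]
opening: 0.019
grip_force: 69.2
t 16.5 pos [ 0.5013 -0.0402  0.3429] yAng -76.94 q [-0.23 -0.28  1.74 -0.    1.69  1.12] F [-0.6 -0.6 -4. ] open 0.019 grip 69.2
turn [0.0007 0.0009 0.002 ] shift [ 0.0239 -0.0703  0.0097]
```

View pics/w2.png

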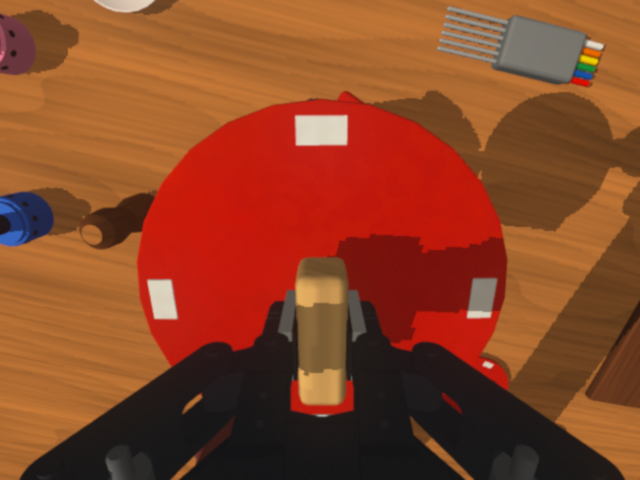

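```bash
cat > lid.py <<'E'
# lid centre & yaw relative to tcp from wrist image: plane + rim circle (188 mm) + marks
from h import *
from station import optics,telemetry
o=telemetry.get_obs();d=optics.get_image("wrist");P=cloud(d);p=P.reshape(-1,3);c=d["image"].reshape(-1,3).astype(int)
t=o["tool_pos"];near=np.hypot(*(p[:,:2]-t[:2]).T)<.12
red=near&(c[:,0]>90)&(c[:,1]<70)
zc=np.median(p[red&(p[:,2]>t[2]-.03),2]);f=red&(abs(p[:,2]-zc)<.004)
A=np.c_[p[f][:,:2]-t[:2],np.ones(f.sum())];k=np.linalg.lstsq(A,p[f][:,2],rcond=None)[0]
w=near&(c.min(1)>150)&(np.ptp(c,axis=1)<40)&(abs(p[:,2]-zc)<.004)
q=np.r_[p[f][:,:2],p[w][:,:2]]
h=cv2.convexHull(q.astype(np.float32)).reshape(-1,2);a=np.arctan2(*(h-t[:2]).T[::-1])
r0=np.hypot(*(h-t[:2]).T);h=h[r0>.075]
C=circ(h,.094)
r=p[w][:,:2]-C[:2];an=np.arctan2(r[:,1],r[:,0]);rr=np.hypot(*r.T);s=(rr>.06)&(rr<.095)
print("disc top z",zc.round(4),"tilt",k[:2].round(4),"lid centre",C[:2].round(4),"tcp",t.round(4),"yaw mod90",(np.degrees(np.angle(np.exp(4j*an[s]).mean())/4)).round(2),s.sum(),rr[s].mean().round(4))
E
python3 lid.py
```

```text
disc top z 0.3344 tilt [-0.0013 -0.001 ] lid centre [ 0.502  -0.0403] tcp [ 0.5013 -0.0407  0.3429] yaw mod90 12.8 2278 0.0812
```

```bash
python3 -m pendant '[0,0,0,0.01,-0.035,0,0, 0,0,0,0.023,-0.07,0.05,0, 0,0,0,0.023,-0.07,0.15,0, 0,0,0,0.023,-0.07,0.27,0, 0,0,0,0.023,-0.07,0.38,0, 0,0,0,0.023,-0.07,0.46,0, 0,0,0,0.023,-0.07,0.49,0, 0,0,0,0.023,-0.07,0.5,0, 0,0,0,0.023,-0.07,0.5,0]'; python3 lid.py; python3 go.py .503 -.018 .1855 103
```

```text
t: 17.73
tool_pos: [0.5038, -0.0182, 0.1938]
tool_rot: [3.121, 0.356, 0.002]
contact_force: [0.3, -0.2, -3.5]
opening: 0.0189
grip_force: 69.1
disc top z 0.1854 tilt [ 0.0006 -0.0006] lid centre [ 0.5044 -0.0179] tcp [ 0.5038 -0.0182  0.1938] yaw mod90 12.9 2253 0.0813
t 17.77 pos [ 0.504  -0.0182  0.1942] yAng -76.98 q [-0.18 -0.22  1.93  0.    1.43  1.16] F [-0.3  0.4 -3.8] open 0.0192 grip 69.1
turn [ 0.0016 -0.0038  0.0008] shift [-0.0032 -0.0014  0.0289]
```

```bash
python3 -m pendant '[0,0,0,-0.002,-0.001,0.01,0, 0,0,0,-0.002,-0.001,0.018,0, 0,0,0,-0.002,-0.001,0.024,0, 0,0,0,-0.002,-0.001,0.028,0, 0,0,0,-0.002,-0.001,0.03,0, 0,0,0,-0.002,-0.001,0.03,0]'; python3 go.py .503 -.018 .1855 103
```

```text
t: 18.52
tool_pos: [0.5029, -0.018, 0.1857]
tool_rot: [3.121, 0.356, 0.001]
contact_force: [-4.1, 0.5, 5.2]
opening: 0.0193
grip_force: 70.5
t 18.52 pos [ 0.5029 -0.018   0.1857] yAng -76.97 q [-0.18 -0.21  1.94 -0.    1.41  1.16] F [-4.1  0.5  5.2] open 0.0193 grip 70.5
turn [ 0.0006 -0.0011  0.001 ] shift [ 0.0003 -0.      0.0006]
```

```bash
python3 -m pendant '[0,0,0,0,0,0,0.2, 0,0,0,0,0,0,0.26, 0,0,0,0,0,0,0.26, 0,0,0.05,0,0,0,0.26, 0,0,0.1,0,0,0,0.26, 0,0,0.15,0,0,0,0.26, 0,0,0.2,0,0,0,0.26, 0,0,0.25,0,0,0,0.26, 0,0,0.3,0,0,0,0.26, 0,0,0.3,0,0,0,0.26]' 20; python3 lid.py; python3 go.py .503 -.018 .1855 93
```

```text
t: 19.77
tool_pos: [0.5026, -0.018, 0.1839]
tool_rot: [-3.14, -0.11, 0.0]
contact_force: [-0.1, 1.2, -0.3]
opening: 0.0224
grip_force: 2.2
disc top z 0.1772 tilt [-0.0008 -0.0004] lid centre [ 0.5034 -0.0175] tcp [ 0.5026 -0.018   0.1839] yaw mod90 9.46 2366 0.0814
t 19.82 pos [ 0.5026 -0.018   0.1839] yAng -85.98 q [-0.18 -0.21  1.94  0.    1.41  1.32] F [ 0.5 -0.4 -0.5] open 0.0223 grip 2.1
turn [-0.0002  0.0002  0.0339] shift [ 0.0013  0.0002 -0.0054]
```

Riding flat at 0.160, yaw 9.5°; the lag is about 4–5°. Turn on in small steps.

```bash
python3 -m pendant '[0,0,0.05,0,0,0,0.26, 0,0,0.1,0,0,0,0.26, 0,0,0.15,0,0,0,0.26, 0,0,0.18,0,0,0,0.26, 0,0,0.2,0,0,0,0.26, 0,0,0.2,0,0,0,0.26]'; python3 lid.py; python3 go.py .503 -.018 .1855 93
```

```text
t: 20.58
tool_pos: [0.5028, -0.0179, 0.1837]
tool_rot: [-3.141, 0.054, -0.001]
contact_force: [1.3, 1.4, -2.9]
opening: 0.0222
grip_force: 2.3
disc top z 0.1683 tilt [-0.0005 -0.0001] lid centre [ 0.5026 -0.0178] tcp [ 0.5028 -0.0179  0.1837] yaw mod90 3.66 2679 0.081
t 20.62 pos [ 0.5028 -0.0179  0.1837] yAng -91.97 q [-0.18 -0.21  1.94  0.    1.41  1.42] F [ 1.6  1.6 -1.9] open 0.0223 grip 2.3
turn [-0.0005 -0.0006 -0.1657] shift [ 0.0008  0.0004 -0.0059]
```

Home: disc top 0.168 puts the origin at 0.151, flat and centred. Let go and retreat, turning toward the clamp.

```bash
python3 -m pendant '[0,0,-0.08,0,0,0,0.4, 0,0,-0.08,0,0,0,0.6, 0,0,-0.08,0,0,0,0.7, 0,0,-0.08,0,0,-0.08,0.7, 0,0,-0.08,0,0,-0.2,0.7, 0,0,0.1,0,0,-0.35,0.5, 0,0,0.3,0,0,-0.5,0.2, 0,0,0.5,0,0,-0.65,0, 0,0,0.6,0,0,-0.72,0, 0,0,0.6,0,0,-0.72,0]'; python3 lid.py; python3 - <<'E'
from h import *
from station import optics
d=optics.get_image("wrist");P=cloud(d);cv2.imwrite("pics/w3.png",d["image"][:,:,::-1])
p=P.reshape(-1,3);u=np.array([.342,.94]);H=np.array([.4595,-.1383]);r=p[:,:2]-H;i=r@u;l=r@[.94,-.342]
m=(abs(l)<.016)&(i<.03)&(i>-.06)&(p[:,2]>.2)&(p[:,2]<.28);q=np.c_[i[m],p[m][:,2],l[m]]
print(m.sum());
for z in np.arange(.2,.28,.008):
    k=abs(q[:,1]-z)<.004
    if k.any():print(z.round(3),k.sum(),q[k].min(0).round(4),q[k].max(0).round(4))
E
python3 go.py .434 -.209 .40 70
```

```text
t: 21.88
tool_pos: [0.5033, -0.0182, 0.4024]
tool_rot: [3.094, -0.545, 0.007]
contact_force: [0.6, 0.4, -0.1]
opening: -0.0001
grip_force: 0.0
1526
0.2 64 [-0.0102  0.2    -0.0108] [-0.0028  0.2039  0.0124]
0.208 144 [-0.0144  0.204  -0.0111] [-0.0042  0.2119  0.0126]
0.216 181 [-0.0199  0.212  -0.012 ] [-0.0072  0.22    0.0126]
0.224 178 [-0.0292  0.22   -0.011 ] [-0.0112  0.228   0.0126]
0.232 82 [-0.0303  0.2281 -0.0106] [-0.0143  0.2359  0.0127]
0.24 215 [-0.0335  0.2362 -0.0103] [-0.0136  0.244   0.0128]
0.248 235 [-0.0393  0.2441 -0.011 ] [-0.0173  0.252   0.0127]
0.256 427 [-0.0374  0.252  -0.0113] [-0.0204  0.2579  0.0125]
t 21.98 pos [ 0.5024 -0.018   0.3988] yAng -109.95 q [-0.18 -0.28  1.65 -0.    1.78  1.73] F [-0.8  0.  -1.4] open -0.0002 grip 0.0
turn [0.0006 0.0023 0.0018] shift [ 0.0028  0.6763 -0.0036]h.py:16: RuntimeWarning: Mean of empty slice.
  c0=xy.mean(0)
  ret = um.true_divide(
Traceback (most recent call last):
  File "lid.py", line 13, in <module>
    C=circ(h,.094)
  File "h.py", line 18, in circ
    s=least_squares(f,[*c0,.05],loss="soft_l1",f_scale=.002);return s.x
ValueError: Initial guess is outside of provided bounds
```

View pics/w3.png

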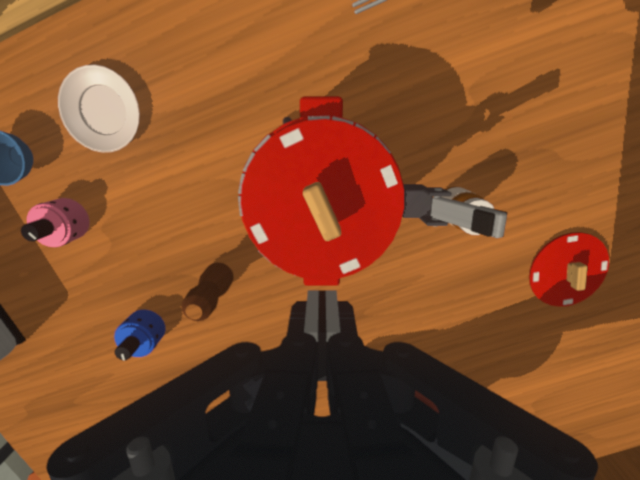

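The lid lies flat at about (322,200) with its collar covered; the lever at (470,215) still leans outward. Go outside it and down.

```bash
python3 -m pendant '[0,0,0,0,0.18,0,0, 0,0,0,0.003,0.36,0,0, 0,0,0,0.003,0.54,0,0, 0,0,0,0.003,0.68,0,0, 0,0,0,0.003,0.68,0,0, 0,0,0,0.003,0.68,0.15,0, 0,0,0,0.003,0.68,0.3,0, 0,0,0,0.003,0.68,0.43,0, 0,0,0,0.003,0.68,0.52,0, 0,0,0,0.003,0.68,0.54,0, 0,0,0,0.003,0.68,0.54,0]'; python3 go.py .434 -.209 .238 70
```

```text
t: 23.35
tool_pos: [0.4339, -0.2094, 0.2377]
tool_rot: [-3.094, 0.543, 0.001]
contact_force: [0.2, -0.2, -0.1]
opening: -0.0002
grip_force: 0.0
t 23.35 pos [ 0.4339 -0.2094  0.2377] yAng -109.92 q [-0.6  -0.3   1.93  0.    1.52  1.31] F [ 0.2 -0.2 -0.1] open -0.0002 grip 0.0
turn [-0.0007  0.0012  0.0026] shift [-0.0002 -0.0013 -0.0009]
```

```bash
python3 -m pendant '[0,0,0,0,-0.03,0,0, 0,0,0,0,-0.06,0,0, 0,0,0,0,-0.08,0,0, 0,0,0,0,-0.095,0,0, 0,0,0,0,-0.11,0,0, 0,0,0,0,-0.125,0,0, 0,0,0,0,-0.14,0,0, 0,0,0,0,-0.155,0,0, 0,0,0,0,-0.17,0,0, 0,0,0,0,-0.185,0,0, 0,0,0,0,-0.185,0,0]'; python3 - <<'E'
from h import *
from station import optics
d=optics.get_image("scene");cv2.imwrite("pics/s4.png",cv2.resize(d["image"][100:300,200:400,::-1],None,fx=3,fy=3))
E
python3 go.py .4605 -.1355 .236 70
```

```text
t: 24.72
tool_pos: [0.4527, -0.157, 0.2374]
tool_rot: [-3.093, 0.544, 0.001]
contact_force: [0.7, 0.1, 0.6]
opening: -0.0003
grip_force: 0.4
t 24.77 pos [ 0.4526 -0.157   0.2372] yAng -109.94 q [-0.49 -0.31  1.93  0.    1.52  1.43] F [-0.3 -0.3  0.4] open 0.0002 grip 0.2
turn [-0.0031  0.0025  0.002 ] shift [ 0.0002 -0.0762  0.0041]
```

View pics/s4.png

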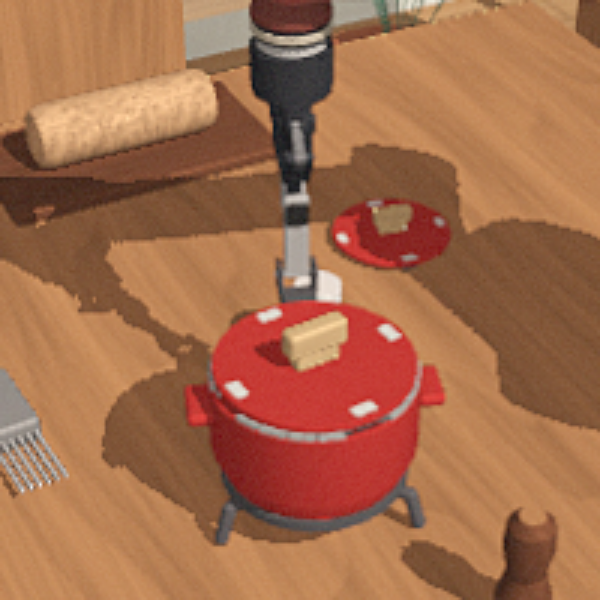

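```bash
python3 -m pendant '[0,0,0,0,-0.02,0,0, 0,0,0,0,-0.04,0,0, 0,0,0,0,-0.06,0.002,0, 0,0,0,0,-0.08,0.004,0, 0,0,0,0,-0.1,0.008,0, 0,0,0,0,-0.12,0.012,0, 0,0,0,0,-0.14,0.018,0, 0,0,0,0,-0.155,0.026,0, 0,0,0,0,-0.17,0.038,0, 0,0,0,0,-0.182,0.05,0, 0,0,0,0,-0.193,0.062,0, 0,0,0,0,-0.203,0.075,0]'; python3 go.py .4768 -.0908 .183 70
```

```text
t: 26.28
tool_pos: [0.4742, -0.1002, 0.2159]
tool_rot: [-3.093, 0.544, -0.003]
contact_force: [0.5, 1.2, 4.7]
opening: 0.0
grip_force: 2.0
t 26.27 pos [ 0.4742 -0.1002  0.2159] yAng -109.96 q [-0.36 -0.29  1.95  0.    1.48  1.56] F [0.5 1.2 4.7] open 0.0 grip 2.0
turn [-0.002  -0.0033  0.0012] shift [-0.0029 -0.0323  0.1097]
```

Contact with about 5 N as expected; continue down.

```bash
python3 -m pendant '[0,0,0,0,-0.008,0.015,0, 0,0,0,0,-0.016,0.03,0, 0,0,0,0,-0.022,0.045,0, 0,0,0,0,-0.027,0.06,0, 0,0,0,0,-0.031,0.075,0, 0,0,0,0,-0.034,0.088,0, 0,0,0,0,-0.036,0.1,0, 0,0,0,0,-0.037,0.108,0, 0,0,0,0,-0.037,0.114,0, 0,0,0,0,-0.037,0.118,0]'; python3 go.py .4768 -.0908 .183 70
```

```text
t: 27.52
tool_pos: [0.4774, -0.0901, 0.1833]
tool_rot: [-3.094, 0.545, 0.001]
contact_force: [-7.5, 5.3, 21.7]
opening: 0.0002
grip_force: 11.0
t 27.52 pos [ 0.4774 -0.0901  0.1833] yAng -109.96 q [-0.34 -0.26  1.98  0.    1.42  1.58] F [-7.5  5.3 21.7] open 0.0002 grip 11.0
turn [-0.      0.001   0.0012] shift [-0.0011  0.0029  0.001 ]
```

```bash
python3 -m pendant '[0,0,0,0,0,-0.05,0, 0,0,0,0,0,-0.2,0, 0,0,0,0,0,-0.37,0, 0,0,0,0.0,0.1,-0.55,0, 0,0,0,0,0.25,-0.7,0, 0,0,0,0,0.3,-0.7,0, 0,0,0,0,0.3,-0.7,0, 0,0,0,0,0.3,-0.7,0]'; python3 - <<'E'
from h import *
from station import optics
d=optics.get_image("wrist");cv2.imwrite("pics/w5.png",d["image"][:,:,::-1]);P=cloud(d)
p=P.reshape(-1,3);c=d["image"].reshape(-1,3).astype(int);u=np.array([.342,.94]);H=np.array([.4595,-.1383]);r=p[:,:2]-H;i=r@u;l=r@[.94,-.342]
m=(abs(l)<.009)&(abs(p[:,2]-.183)<.012)
for a in np.arange(.01,.09,.01):
    k=m&(abs(i-a)<.005);print(a.round(2),k.sum(),np.median(p[k,2]).round(4) if k.any() else "")
k=(np.hypot(p[:,0]-.503,p[:,1]+.018)<.09)&(c[:,0]>90)&(c[:,1]<70)&(abs(p[:,2]-.17)<.012)
A=np.c_[p[k][:,:2]-[.503,-.018],np.ones(k.sum())];print(np.linalg.lstsq(A,p[k][:,2],rcond=None)[0].round(4))
E
python3 go.py .4 -.2 .4
```

```text
t: 28.52
tool_pos: [0.4462, -0.174, 0.3875]
tool_rot: [-3.093, 0.544, 0.006]
contact_force: [-0.4, 0.4, -0.1]
opening: 0.0002
grip_force: 0.0
0.01 151 0.1832
0.02 158 0.1833
0.03 153 0.1835
0.04 158 0.1835
0.05 160 0.1836
0.06 158 0.1852
0.07 156 0.1852
0.08 141 0.1851
[-0.0012 -0.0006  0.1682]
t 28.57 pos [ 0.4463 -0.1739  0.3877] yAng -109.92 q [-0.53 -0.34  1.71  0.    1.77  1.39] F [-0.1  0.5 -0.7] open 0.0003 grip 0.0
turn [-0.0015  0.0073  0.    ] shift [-0.1157  0.1345 -0.0407]
```

View pics/w5.png

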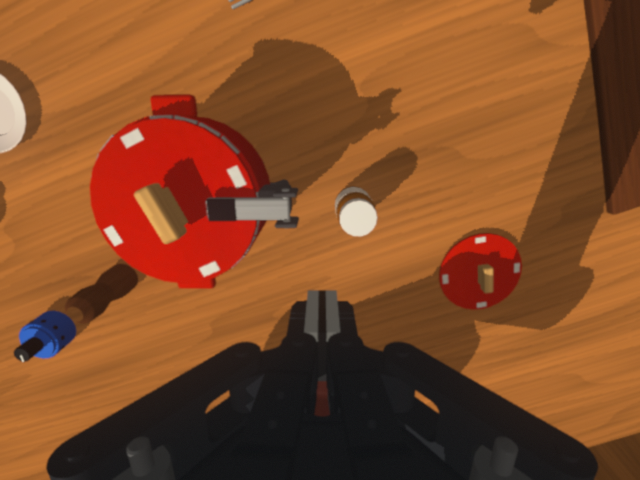

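The lever lies level on the lid (from (290,208) to (208,208)), its top at about 0.183 m, and the lid is flat at its home height. Nothing is touched by the robot.

```bash
python3 -c "
from station import ctrl;print(ctrl.finish_job())"
```

```text
the job is handed in; nothing more can be done
None
```

I handed the job in at about 29 s: the burner stood upright in the pot when I released it, the last picture shows the lid flat and home with the clamp level on it, and the gripper is clear of everything; no verdict came back.

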